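Close the refilled jar and bring it to the front of the parts carousel

ROBOT

A 6-joint arm with a two-finger parallel gripper is mounted at the origin on a cart in front of the work surface, level with it; the furniture and walls round the work are solid. World frame = base frame: x ahead of the robot, y to its left, z up, the work surface at z = 0. Lengths are in m, angles in rad, forces in N, time in s.
With the tool pointing down it reaches from about 0.225 to 0.875 m from the base axis. Payload 3.4 kg.
Tool frame: the origin (TCP) lies between the finger pads; the fingertips stand 22 mm ahead of it and the grasp point (between the pads) lies 3 mm ahead of it (manip.finger_overhang is the distance from the TCP to the fingertips, in m); z points along the fingers, y is the line along which they close (so a half turn about z gives the same grasp; the last joint's range is limited). The gripper opens to 85 mm and grips with 20 to 120 N. Pads are 22 mm wide; open, the fingers measure 114 mm over their backs; the gripper's body (76 mm by 85 mm) begins 54 mm behind the grasp point. The pads swing forward as they close: fully open they stand 13 mm farther back than shut.
Start: joints at [-1.388, 0.276, 1.505, -0, 1.361, -0.121], TCP at [0.172, -0.549, 0.253] pointing down, gripper open.
Joint ranges: [-2.89, 2.89], [-0.75, 2.08], [0.22, 2.7], [-1.18, 4.32], [0.11, 2.71], [-2.7, 2.7]. Speed limits (rad/s): [2.57, 2.57, 3.14, 3.14, 3.14, 3.14].

INTERFACE

Orientations are given as a unit quaternion [w, x, y, z].
In Python, from rig import get_state, eyes, order, manip gives the robot as it stands.
- The arm moves only by the tool drive_tool, never from a script. Its argument "rows" is a list of rows, each a list of 4 numbers: the shift along the tool's x, y, z in units of 25 mm (1.0 is 25 mm), then the turn about the tool's z in units of 6 degrees (1.0 is 6 degrees). A call has exactly 8 rows; each row is the pose to reach, as a shift and turn from the pose commanded when the call began, along the tool's axes at that moment; what a row does not reach only later rows make up. A row lasts 1/12 s, in which the tool goes at most 41.7 mm and 7.16 degrees, less where a joint would pass 70% of its speed; a pose out of reach is approached as far as the arm can. A call with a gripper value outside its range is refused whole. "grip" is the finger opening in mm, from 0 to 85.4, set as the call begins (left out, the last holds). The fingers move at their own pace and stop on an object; "newtons" is the grip in N (left out, the last holds). Time passes only in rows, so rows that repeat a pose let the fingers close, or fill a call up. It gives the time, the measured TCP pose, the force, the opening and the grip force at its end, in the units of the state.
- get_state(): the state, without advancing time (a new reading comes with each control period).
- eyes.get_image(name): name is "side" or "top"; returns (picture, depth): 400x640x3 uint8, red, green, blue; 400x640 float32, m along the optical axis (not along the pixel's ray), 0 where there is no reading.
- eyes.camera_info(name): a dict with "fx", "fy", "cx", "cy" (pixels), "R" (3x3) and "t" (3): a world point X has camera coordinates R X + t. Camera axes: x right, y down, z forward; pixel columns grow to the right and rows downward; lengths in m; the calibration is good to about 2 mm. A picture is of the moment at which its call begins. camera_info takes no time and is no camera call.
- order.sign_off(): hands the job in; it is judged then, once.
The state is a dict: "clock": time; "qpos": joint angles; "qd": joint speeds; "effort": joint torques, N m; "position": TCP position; "ee_rot": TCP orientation; "contact_force": force on the tool from outside, world axes, zero at the start; "moment": the same for the moment, N m; "width": finger opening in m; "gripper_force": force on a finger pad.
Only numpy, scipy, OpenCV 4.12 (cv2) and the standard library are available. Lean on these libraries where they do the work, as an engineer would, in place of code of your own. Each camera call takes 0.05 s, during which the arm holds its last target. There are 200 camera calls.

TASK

The jar with the orange band on the parts carousel has just been refilled: first put its orange lid squarely on it and let go of the lid. Then turn the carousel until that jar faces front, in line with the yellow pointer of the base, and finish with the gripper still holding the carousel's black square handle, keeping the turntable still. Leave the grey lid and the other things on the bench where they are.

Things in the scene. Friction and masses are not known exactly. Their poses are not given: they have to be found in the camera images.
- carousel_base: Fixed dark round base of the parts carousel, 220 mm across, 18 mm high, with a flat yellow pointer (22 mm wide, 9 mm high) that sticks out to 171 mm from the axis. Origin on the turning axis at the bench top; z up; the pointer lies along its -x axis: that is the front. Its place and yaw vary; it cannot move.
- turntable (a joint): Angle of the grey turntable (disc 250 mm across, top 34 mm above the bench) about the base's vertical axis, rad, anticlockwise from above positive. At 0 and every multiple of 2 pi the orange-banded jar is at the front, over the pointer. Starts anywhere but there. Turns freely past a full turn either way, with 0.06 N m of friction, and stays where it is left.
- handle: Black square handle on the column at the centre of the turntable, fixed to it: 38 x 38 mm, 46 mm high, from 120 to 166 mm above the bench. Origin at the centre of its underside, on the turning axis; its x and y axes are square to its side faces; the orange jar stands on its -x side. To be gripped from above on two parallel faces.
- orange_jar: The clear jar with an orange band, open, part-filled with brass nuts; fixed to the turntable. 60 mm outside diameter, 54 mm inside, 60 mm high. Origin at the centre of its underside, 34 mm above the bench; z up, so its rim is 94 mm above the bench.
- blue_jar: Shut jar with a blue band, fixed to the turntable; origin at the centre of its underside. The four jars stand a quarter turn apart, their axes 80 mm from the turning axis; three of them (blue, white, green band) are shut with fixed grey lids whose knobs reach 124 mm above the bench.
- orange_lid: Loose orange lid, 50 g, on the bench: plug 46 mm across, 8 mm deep, lower edge bevelled; above it a flange 64 mm across, 6 mm thick; then a round knob 22 mm across, 14 to 38 mm above the origin. Origin at the centre of the plug's underside, z up. Seated, the plug is in the jar's mouth, the flange lies on the rim, and the origin is 52 mm above the jar's origin.
- grey_lid: Spare lid of the same shape, grey, loose on the bench beside the orange one (either may be the nearer); to be left alone.
- g_clamp: Red G-clamp lying on the bench, 152 x 151 x 20 mm, origin at the centre of its underside; to be left alone. A fixed red air hose passes over it, rising from the near edge of the bench to 0.3 m above it at the left; the arm must go over or round the hose.
- tape_roll: Small roll of black tape, 58 mm across, 19 mm high, origin at the centre of its underside; to be left alone.
- wood_block: Wooden block, 45 x 100 x 40 mm, origin at the centre of its underside; to be left alone.
Mind the look-alikes: they are no part of the job. Of the things that look like the orange_lid, the middle-sized one is meant.

How it is judged:
On the way, in this order (a step that is already met when the one before it is completed fails the run):
1. the orange lid is seated on the orange-banded jar and let go (z of orange_lid in the frame of orange_jar between 0.047 and 0.0555 m and horizontal distance between orange_lid and orange_jar below 0.008 m and angle between orange_lid's own z axis and vertical below 0.08 rad and contact force between the fingers and orange_lid below 0.1 N), for 0.2 s.
2. with the lid on, the orange-banded jar is at the front, in line with the pointer (all of step 1 and y of orange_jar in the frame of carousel_base between -0.01 and 0.01 m and x of orange_jar in the frame of carousel_base below 0 m), for 0.2 s.
At the end, for the whole second after the job is handed in: Orange lid seated on its jar (within 8 mm of centre, level within 0.08 rad, origin 47 to 55.5 mm over the jar's), not touched by the fingers; jar axis within 10 mm of the pointer's line, on its side; turntable still (under 0.05 rad/s); fingers on the handle with over 2 N (all of step 2 and velocity of joint turntable between -0.05 and 0.05 rad/s and contact force between the fingers and handle above 2 N); the arm keeps its last pose, push and grip.
It fails at once if a bystander (the grey lid, G-clamp, tape roll or wooden block) is moved more than 30 mm (distance of any of grey_lid, g_clamp, tape_roll, wood_block from where it was at the start of the episode above 0.03 m).
It also fails if it takes over 72 s, if anything falls off the work surface, if the arm or the gripper's body presses on something with over 40 N, if the wrist force passes 120 N, or if a joint passes its speed limit or range.

## Working session

There is one attempt and no reset: what is moved stays moved. The work goes in short steps, Python scripts to look and compute and a tool call to move; the robot and the scene stay as the last step left them, time stands still between calls to the robot, and variables do not carry over. Pictures are saved under pics/ and viewed, at most 10 in all, crops included, and the job is handed in when it is done.

Besides the shell and the picture viewer there is one more tool, called after "Emit:" as a command line: name --pt "numbers of a row" for each row, then --argument value for the rest. drive_tool: Moves the arm, as the interface text tells. Its arguments: {"type":"object","properties":{"rows":{"type":"array","items":{"type":"array","items":{"type":"number"}}},"grip":{"type":"number"},"newtons":{"type":"number"}},"required":["rows"]}

```bash
mkdir -p pics; ls
python3 - <<'E'
from rig import get_state, eyes, order, manip
import cv2,numpy as np
for n in("top","side"):
    p,d=eyes.get_image(n); cv2.imwrite(f"pics/{n}0.png",p[:,:,::-1]); np.save(f"pics/{n}0.npy",d)
    c=eyes.camera_info(n); print(n,{k:np.round(v,4).tolist() for k,v in c.items()})
print(get_state()); print(manip.finger_overhang)
E
```

```text
pics
top {'fx': 429.4517, 'fy': 429.4517, 'cx': 317.6753, 'cy': 198.2234, 'R': [[-0.0078, -0.9999, -0.0106], [-0.9912, 0.0091, -0.1319], [0.1319, 0.0095, -0.9912]], 't': [0.0126, 0.5807, 1.418]}
side {'fx': 520.1592, 'fy': 520.1592, 'cx': 320.0191, 'cy': 197.4101, 'R': [[0.9931, -0.1177, 0.0014], [-0.0485, -0.4197, -0.9064], [0.1072, 0.9, -0.4225]], 't': [-0.596, 0.1271, 1.6242]}
{'clock': 0.1, 'qpos': array([-1.38800171e+00,  2.76515041e-01,  1.50600971e+00,  4.26422067e-06,
        1.36069636e+00, -1.21058641e-01]), 'qd': array([-1.19224195e-03, -1.51214390e-03, -9.27130128e-04, -1.42737443e-03,
        3.43752885e-04,  8.95700345e-05]), 'effort': array([ 1.68978928e-03, -4.17698157e+01, -2.46404564e+01, -1.65060437e-04,
        5.75768208e-03,  3.10531948e-05]), 'position': array([ 0.17192367, -0.54823866,  0.25253444]), 'ee_rot': array([-8.13909751e-04,  9.88481071e-01,  1.51342356e-01, -2.30458812e-05]), 'contact_force': array([ 0.57738788,  0.01130127, -0.0527514 ]), 'moment': array([ 0.01164173, -0.02254363, -0.00965786]), 'gripper_force': 0.0, 'width': 0.08546550203010991}
0.022
```

View pics/top0.png

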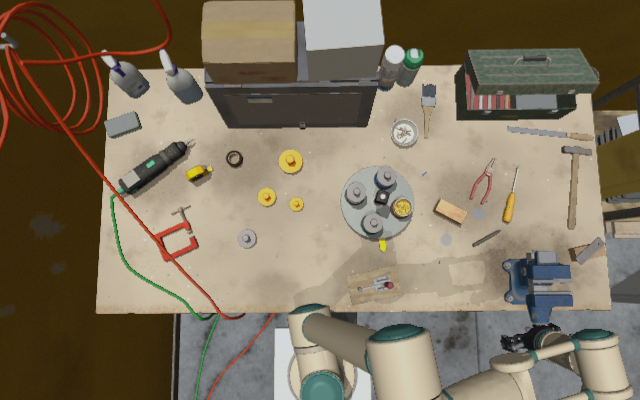

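View pics/side0.png

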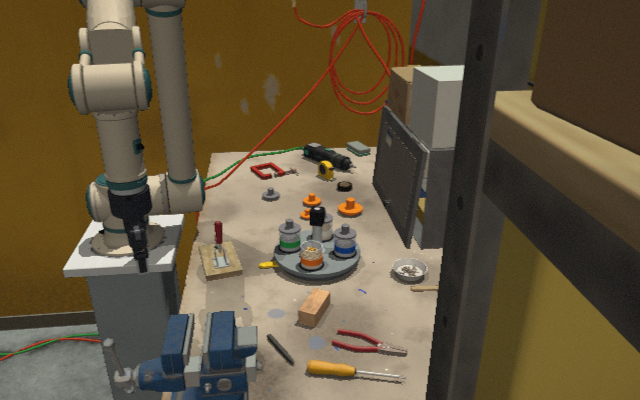

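Candidates for the orange lid in the top view: large at (291,161), medium at (267,197) and small at (296,204). The grey one is at (247,238). In the side view they are at (350,207), (312,200) and (307,214). I choose the medium one and will check it in a close crop.

Run:
```python
import cv2,numpy as np
t=cv2.imread("pics/top0.png"); s=cv2.imread("pics/side0.png")
a=cv2.resize(t[140:250,230:430],None,fx=4,fy=4,interpolation=cv2.INTER_CUBIC)
b=cv2.resize(s[180:290,230:390],None,fx=5,fy=5,interpolation=cv2.INTER_CUBIC)
cv2.imwrite("pics/tc.png",a);cv2.imwrite("pics/sc.png",b)
```

```text
(no output)
```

View pics/tc.png

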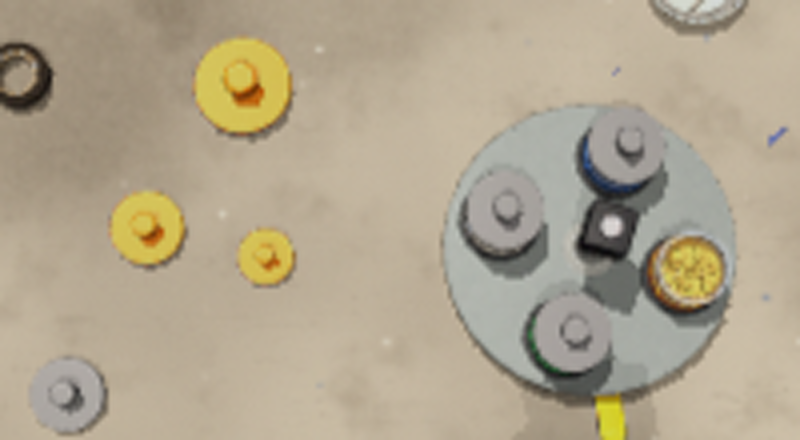

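View pics/sc.png

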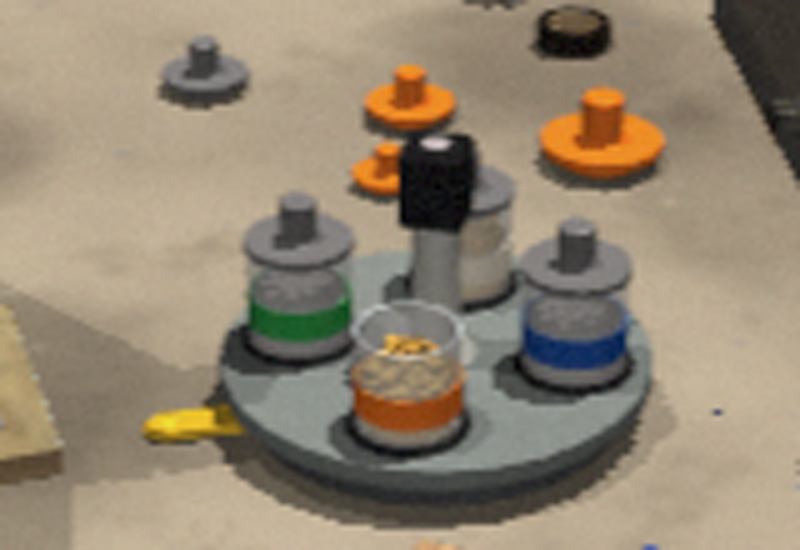

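The crops show the medium lid's flange at about the grey lid's size (75 px across against 76), so the choice at (267,197) is right. Its knob top is at tc (144,222) and sc (410,71). The open jar's rim centre is at tc (688,270) and sc (409,327). The handle top is at tc (611,224) and sc (438,143). The pointer leaves the disc near tc (611,400).

```bash
cat > h.py <<'E'
import numpy as np,cv2
from rig import eyes
C={n:eyes.camera_info(n) for n in("top","side")}
def P(n):
    c=C[n];K=np.array([[c["fx"],0,c["cx"]],[0,c["fy"],c["cy"]],[0,0,1]]);return K@np.c_[c["R"],c["t"]]
def tri(a,b):
    X=cv2.triangulatePoints(P("top"),P("side"),np.float64(a).reshape(2,1),np.float64(b).reshape(2,1))[:,0];X=X[:3]/X[3]
    e=[np.round((lambda q:q[:2]/q[2])(P(n)@np.r_[X,1])-p,1) for n,p in(("top",a),("side",b))]
    return X,e
def onz(n,px,z):
    c=C[n];r=c["R"].T@np.array([(px[0]-c["cx"])/c["fx"],(px[1]-c["cy"])/c["fy"],1]);o=-c["R"].T@c["t"]
    return o+r*(z-o[2])/r[2]
tc=lambda x,y:((x+.5)/4-.5+230,(y+.5)/4-.5+140)
sc=lambda x,y:((x+.5)/5-.5+230,(y+.5)/5-.5+180)
E
python3 - <<'E'
from h import *
for k,a,b in [("lid knob",(145,222),(410,71)),("lid flange",(148,228),(410,103)),("rim",(687,270),(409,327)),("handle",(611,224),(438,143)),("blue",(631,139),(577,228)),("green",(577,329),(297,201)),("grey",(64,393),(204,42))]:
    X,e=tri(tc(*a),sc(*b));print(k,X.round(4),e)
print("white",onz("top",tc(508,204),.124).round(4))
p=cv2.imread("pics/top0.png");d=np.load("pics/top0.npy")
hsv=cv2.cvtColor(p,cv2.COLOR_BGR2HSV)
m=(hsv[...,0]>20)&(hsv[...,0]<35)&(hsv[...,1]>180)&(hsv[...,2]>120)
m[:, :370]=0;m[:,395:]=0;m[:232]=0;m[265:]=0
ys,xs=np.nonzero(m);print(len(xs),xs.min(),xs.max(),ys.min(),ys.max())
for y in range(ys.min(),ys.max()+1):
    q=xs[ys==y]
    if len(q):print(y,q.min(),q.max(),onz("top",(q.mean(),y),.009)[:2].round(4))
# disc edge
for z,name in((.034,"disc"),):
    pass
E
```

```text
lid knob [0.5924 0.1838 0.0375] [array([-0. ,  0.2]), array([ 0.1, -0. ])]
lid flange [0.5917 0.1845 0.0121] [array([ 0. , -0.1]), array([-0.1,  0. ])]
rim [ 0.5439 -0.2648  0.0917] [array([ 0. , -0.6]), array([-0.5,  0.1])]
handle [ 0.5695 -0.1934  0.1664] [array([-0. ,  0.2]), array([ 0.1, -0. ])]
blue [ 0.6445 -0.2178  0.1214] [array([-0. ,  0.2]), array([ 0.1, -0. ])]
green [ 0.4918 -0.1704  0.123 ] [array([-0. ,  0.2]), array([ 0.1, -0. ])]
grey [0.4489 0.2507 0.0377] [array([-0. , -0.1]), array([-0.,  0.])]
white [ 0.5927 -0.1178  0.124 ]
64 379 385 239 250
239 379 384 [ 0.4423 -0.2087]
240 379 384 [ 0.4389 -0.2086]
241 379 384 [ 0.4355 -0.2085]
242 380 384 [ 0.4321 -0.2102]
243 380 385 [ 0.4287 -0.2118]
244 380 385 [ 0.4253 -0.2117]
245 380 385 [ 0.4219 -0.2116]
246 380 385 [ 0.4185 -0.2115]
247 380 385 [ 0.4151 -0.2114]
248 383 385 [ 0.4117 -0.2164]
249 381 385 [ 0.4084 -0.2129]
250 382 384 [ 0.405  -0.2128]
```

```bash
cat >> h.py <<'E'
def go(x,y,z,psi=None):
    from rig import get_state
    s=get_state();w,a,b,c=s["ee_rot"];R=np.array([[w*w+a*a-b*b-c*c,2*(a*b-w*c),2*(a*c+w*b)],[2*(a*b+w*c),w*w-a*a+b*b-c*c,2*(b*c-w*a)],[2*(a*c-w*b),2*(b*c+w*a),w*w-a*a-b*b+c*c]])
    p0=np.degrees(np.arctan2(R[1,0],R[0,0]));d=R.T@(np.array([x,y,z])-s["position"])/.025
    print("units",d.round(2),"turn",None if psi is None else round((p0-psi)/6,2),"psi",p0.round(1),s["position"].round(4),s["clock"])
E
python3 - <<'E'
from h import *
print("rim top@.094",onz("top",tc(688,271),.094).round(4))
go(.592,.184,.25)
E
```

```text
rim top@.094 [ 0.5409 -0.2651  0.094 ]
units [ 24.8  -22.92   0.14] turn None psi 17.4 [ 0.1719 -0.5482  0.2525] 0.1
```

Emit:
drive_tool --pt "0.5 -0.5 0" --pt "1.5 -1.4 0" --pt "2.5 -2.3 0" --pt "3.5 -3.2 0" --pt "4.5 -4.2 0" --pt "5.5 -5.1 0" --pt "6.5 -6 0" --pt "7.5 -6.9 0"

```text
invalid input
```

Rows need four numbers.

Emit:
drive_tool --pt "0.5 -0.5 0 0" --pt "1.5 -1.4 0 0" --pt "2.5 -2.3 0 0" --pt "3.5 -3.2 0 0" --pt "4.5 -4.2 0 0" --pt "5.5 -5.1 0 0" --pt "6.5 -6 0 0" --pt "7.5 -6.9 0 0"

```text
clock: 0.77
position: [0.2996, -0.3262, 0.253]
ee_rot: [-0.0, 0.989, 0.151, -0.0]
contact_force: [0.4, 0.2, -0.4]
width: 0.0854
gripper_force: 0.0
```

Emit:
drive_tool --pt "1 -0.9 0 0" --pt "2 -1.8 0 0" --pt "3 -2.8 0 0" --pt "4 -3.7 0 0" --pt "5 -4.6 0 0" --pt "6 -5.5 0 0" --pt "7 -6.5 0 0" --pt "8 -7.4 0 0"

```text
clock: 1.43
position: [0.4349, -0.0897, 0.2531]
ee_rot: [-0.0, 0.988, 0.151, -0.0]
contact_force: [0.7, -0.2, 0.4]
width: 0.0855
gripper_force: 0.0
```

Emit:
drive_tool --pt "1 -0.9 0 0" --pt "2 -1.8 0 0" --pt "3.1 -2.8 0 0" --pt "4.1 -3.8 0 0" --pt "5.2 -4.8 0 0" --pt "6.3 -5.8 0 0" --pt "7.5 -6.9 0 0" --pt "8.2 -7.6 0 0" --grip 55

```text
clock: 2.1
position: [0.5751, 0.1544, 0.2526]
ee_rot: [-0.001, 0.988, 0.152, 0.0]
contact_force: [0.5, -0.8, 0.2]
width: 0.0553
gripper_force: 0.0
```

```bash
python3 -c "
from h import *
go(.592,.184,.05,17.4)"
```

```text
units [ 0.99 -0.92  8.11] turn 0.02 psi 17.5 [0.5751 0.1544 0.2526] 2.1
```

Emit:
drive_tool --pt "0.4 -0.4 0.5 0" --pt "0.8 -0.7 1.3 0" --pt "0.9 -0.8 2.1 0" --pt "0.9 -0.8 3 0" --pt "0.9 -0.8 4 0" --pt "0.9 -0.8 5 0" --pt "0.9 -0.8 5.5 0" --pt "0.9 -0.8 5.5 0"

```text
clock: 2.77
position: [0.5855, 0.1753, 0.1111]
ee_rot: [0.0, 0.989, 0.151, -0.005]
contact_force: [-0.8, -0.7, -0.2]
width: 0.0549
gripper_force: 0.0
```

```bash
python3 -c "
from h import *
go(.592,.184,.040,17.4)
p,d=eyes.get_image('top');cv2.imwrite('pics/t1.png',p[:,:,::-1]);a=p[160:240,215:315]
q,d=eyes.get_image('side');b=q[160:240,260:360]
cv2.imwrite('pics/c1.png',cv2.resize(np.hstack([a,b]),None,fx=4,fy=4,interpolation=2)[:,:,::-1])"
```

```text
units [ 0.38 -0.25  2.84] turn -0.0 psi 17.4 [0.5855 0.1753 0.1111] 2.7667
```

View pics/c1.png

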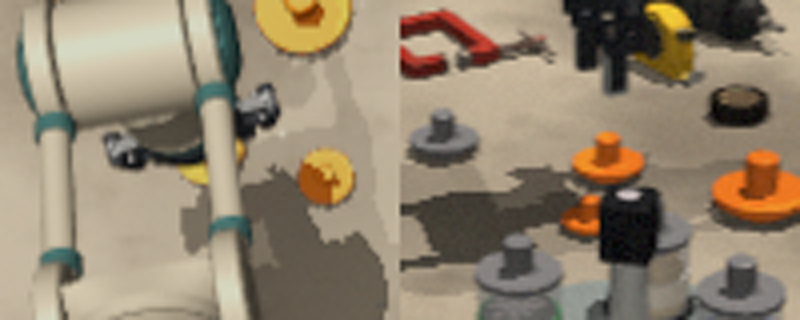

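The picture shows the fingers straddling the medium lid. In the side half they are above its knob at (608,140), and nothing is in the way. Next I align, then descend.

Emit:
drive_tool --pt "0.3 -0.25 0 0" --pt "0.3 -0.25 0.5 0" --pt "0.3 -0.25 1 0" --pt "0.3 -0.25 1.5 0" --pt "0.3 -0.25 1.5 0" --pt "0.3 -0.25 1.5 0" --pt "0.3 -0.25 1.5 0" --pt "0.3 -0.25 1.5 0"

```text
clock: 3.53
position: [0.5955, 0.1853, 0.0797]
ee_rot: [-0.0, 0.988, 0.151, 0.001]
contact_force: [0.3, 0.4, 0.6]
width: 0.0548
gripper_force: 0.0
```

```bash
python3 -c "
from h import *
go(.592,.184,.040,17.4)"
```

```text
units [-0.15  0.01  1.59] turn 0.0 psi 17.4 [0.5955 0.1853 0.0797] 3.5333
```

Emit:
drive_tool --pt "-0.15 0 0.3 0" --pt "-0.15 0 0.7 0" --pt "-0.15 0 1.1 0" --pt "-0.15 0 1.4 0" --pt "-0.15 0 1.55 0" --pt "-0.15 0 1.55 0" --pt "-0.15 0 1.55 0" --pt "-0.15 0 1.55 0"

```text
clock: 4.2
position: [0.5911, 0.1839, 0.0396]
ee_rot: [0.0, 0.988, 0.151, 0.0]
contact_force: [-0.1, 0.5, 0.1]
width: 0.0549
gripper_force: 0.0
```

Emit:
drive_tool --pt "0 0 0 0" --pt "0 0 0 0" --pt "0 0 0 0" --pt "0 0 0 0" --pt "0 0 0 0" --pt "0 0 0 0" --pt "0 0 0 0" --pt "0 0 0 0" --grip 10 --newtons 35

```text
clock: 4.87
position: [0.5911, 0.184, 0.0399]
ee_rot: [-0.0, 0.988, 0.151, 0.0]
contact_force: [-0.0, 1.4, 3.3]
width: 0.0203
gripper_force: 34.6
```

Emit:
drive_tool --pt "0 0 -0.3 0" --pt "0 0 -1 0" --pt "0 0 -2 0" --pt "0 0 -3.2 0" --pt "0 0 -4.5 0" --pt "0 0 -5.8 0" --pt "0 0 -7 0" --pt "0 0 -7.6 0"

```text
clock: 5.53
position: [0.5921, 0.1839, 0.2341]
ee_rot: [0.0, 0.988, 0.151, 0.003]
contact_force: [0.5, 0.5, -0.0]
width: 0.0201
gripper_force: 34.3
```

```bash
python3 -c "
from h import *
go(.543,-.267,.23,17.4)
p,d=eyes.get_image('side');cv2.imwrite('pics/c2.png',cv2.resize(p[110:290,230:390],None,fx=3,fy=3,interpolation=2)[:,:,::-1])"
```

```text
units [-7.27 16.62  0.14] turn 0.0 psi 17.4 [0.5921 0.1839 0.2341] 5.5333
```

View pics/c2.png

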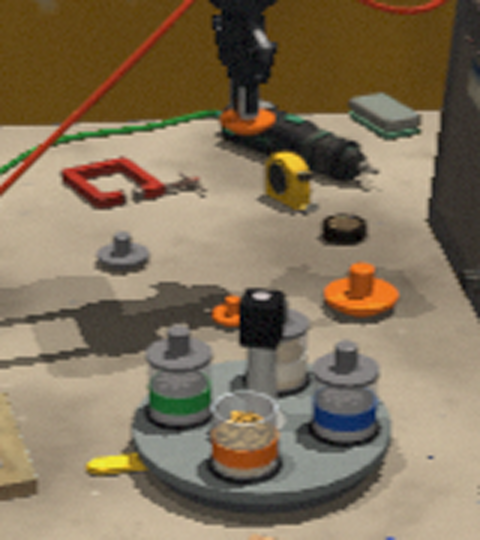

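The lid is held level in the gripper at (248,120). The grey, small and large lids have not moved. Next I carry it to the jar.

Emit:
drive_tool --pt "-0.2 0.5 -0.5 0" --pt "-0.6 1.4 -0.6 0" --pt "-1 2.4 -0.6 0" --pt "-1.5 3.4 -0.6 0" --pt "-2 4.5 -0.6 0" --pt "-2.4 5.6 -0.6 0" --pt "-2.9 6.7 -0.6 0" --pt "-3.4 7.8 -0.6 0"

```text
clock: 6.25
position: [0.5663, -0.0297, 0.2431]
ee_rot: [-0.0, 0.988, 0.151, -0.002]
contact_force: [-0.3, 0.2, -0.2]
width: 0.0203
gripper_force: 34.3
```

Emit:
drive_tool --pt "-0.5 1.1 0 0" --pt "-1 2.3 0 0" --pt "-1.5 3.5 0 0" --pt "-2 4.7 0 0" --pt "-2.5 5.9 0 0" --pt "-3 6.9 0 0" --pt "-3.5 7.9 0 0" --pt "-3.8 8.7 0 0"

```text
clock: 6.92
position: [0.54, -0.2662, 0.2429]
ee_rot: [-0.001, 0.989, 0.15, -0.002]
contact_force: [-0.2, -0.3, -0.7]
width: 0.0203
gripper_force: 34.3
```

Emit:
drive_tool --pt "0 0 0 0" --pt "0 0 0 0" --pt "0 0 0 0" --pt "0 0 0 0" --pt "0 0 0 0" --pt "0 0 0 0" --pt "0 0 0 0" --pt "0 0 0 0"

```text
clock: 7.58
position: [0.5426, -0.263, 0.2447]
ee_rot: [0.0, 0.988, 0.152, 0.0]
contact_force: [0.4, -0.5, -0.7]
width: 0.0202
gripper_force: 34.3
```

```bash
python3 -c "
from h import *
go(.543,-.267,.150,17.4)"
```

```text
units [-0.03  0.16  3.79] turn 0.01 psi 17.5 [ 0.5426 -0.263   0.2447] 7.5833
```

Down until the plug is about 20 mm above the rim, then a check from the side.

Emit:
drive_tool --pt "0 0.15 0.5 0" --pt "0 0.15 1.2 0" --pt "0 0.15 2 0" --pt "0 0.15 2.8 0" --pt "0 0.15 3.4 0" --pt "0 0.15 3.7 0" --pt "0 0.15 3.7 0" --pt "0 0.15 3.7 0"

```text
clock: 8.25
position: [0.5438, -0.2672, 0.1523]
ee_rot: [0.0, 0.988, 0.151, 0.0]
contact_force: [0.5, 0.0, -0.1]
width: 0.0199
gripper_force: 34.3
```

```bash
python3 -c "
from h import *
go(.543,-.267,.126,17.4)
a,d=eyes.get_image('side');b,d=eyes.get_image('top')
f=lambda i:cv2.resize(i,(400,400),interpolation=2)
cv2.imwrite('pics/c3.png',np.hstack([f(a[200:280,270:350]),f(b[160:240,360:440])])[:,:,::-1])"
```

```text
units [-0.03 -0.02  1.05] turn 0.0 psi 17.4 [ 0.5438 -0.2672  0.1523] 8.25
```

View pics/c3.png

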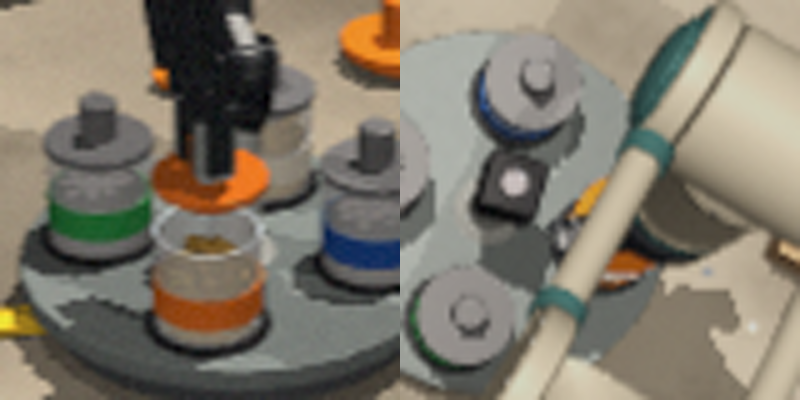

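The side view shows the lid over the jar: flange centre at x 212 against rim centre at x 211, and the vertical offset matches the expected height difference within about 1.5 mm. Next I lower it.

Emit:
drive_tool --pt "0 0 0.2 0" --pt "0 0 0.4 0" --pt "0 0 0.6 0" --pt "0 0 0.75 0" --pt "0 0 0.85 0" --pt "0 0 0.95 0" --pt "0 0 1 0" --pt "0 0 1 0"

```text
clock: 9.02
position: [0.5435, -0.2673, 0.1267]
ee_rot: [0.0, 0.988, 0.151, -0.0]
contact_force: [0.0, -0.3, -0.6]
width: 0.0197
gripper_force: 34.3
```

Emit:
drive_tool --pt "0 0 0.03 0" --pt "0 0 0.05 0" --pt "0 0 0.08 0" --pt "0 0 0.08 0" --pt "0 0 0.08 0" --pt "0 0 0.08 0" --pt "0 0 0.08 0" --pt "0 0 0.08 0"

```text
clock: 9.68
position: [0.5439, -0.2674, 0.1259]
ee_rot: [0.001, 0.988, 0.151, 0.001]
contact_force: [-2.2, 0.0, 5.2]
width: 0.0204
gripper_force: 34.8
```

Emit:
drive_tool --pt "0 0 0 0" --pt "0 0 0 0" --pt "0 0 0 0" --pt "0 0 0 0" --pt "0 0 0 0" --pt "0 0 0 0" --pt "0 0 0 0" --pt "0 0 0 0" --grip 48

```text
clock: 10.35
position: [0.5436, -0.2672, 0.125]
ee_rot: [0.0, 0.988, 0.151, -0.0]
contact_force: [-0.4, -1.2, -0.2]
width: 0.0482
gripper_force: 0.0
```

Emit:
drive_tool --pt "0 0 -0.3 0" --pt "0 0 -0.8 0" --pt "0 0 -1.5 0" --pt "0 0 -2.4 0" --pt "0 0 -3.4 0" --pt "0 0 -4.2 0" --pt "0 0 -4.6 0" --pt "0 0 -4.6 0"

```text
clock: 11.02
position: [0.5448, -0.2679, 0.2433]
ee_rot: [0.002, 0.988, 0.151, 0.002]
contact_force: [1.7, -0.1, -0.3]
width: 0.0481
gripper_force: 0.0
```

```bash
python3 -c "
from h import *
go(.5688,-.1932,.215,72.3)
a,d=eyes.get_image('side');b,d=eyes.get_image('top')
f=lambda i:cv2.resize(i,(400,400),interpolation=2)
cv2.imwrite('pics/c4.png',np.hstack([f(a[200:280,270:350]),f(b[160:240,360:440])])[:,:,::-1])"
```

```text
units [ 1.81 -2.57  1.13] turn -9.15 psi 17.4 [ 0.5448 -0.2679  0.2433] 11.0167
```

View pics/c4.png

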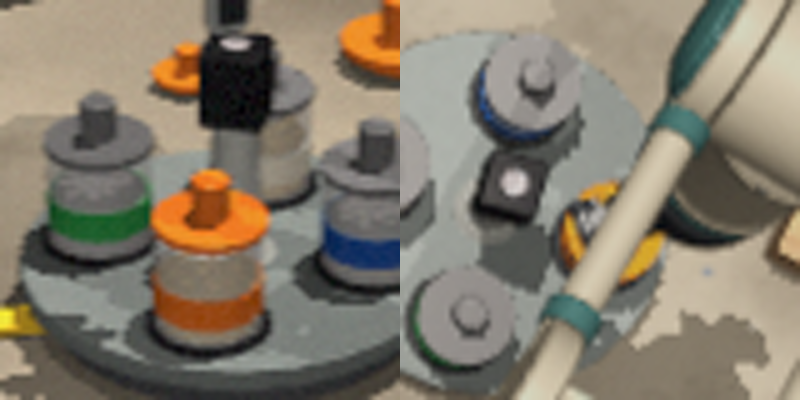

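The orange lid sits level on its jar in the side view, flange at (212,218), and is released. Next I go over the handle and turn to match its faces.

Emit:
drive_tool --pt "0.2 -0.2 0 -0.6" --pt "0.5 -0.7 0 -1.5" --pt "0.9 -1.2 0 -2.4" --pt "1.3 -1.8 0 -3.3" --pt "1.6 -2.3 0 -4.2" --pt "1.8 -2.55 0 -5.1" --pt "1.8 -2.55 0 -6" --pt "1.8 -2.55 0 -6.8" --grip 62

```text
clock: 11.78
position: [0.5666, -0.1916, 0.2378]
ee_rot: [-0.002, 0.872, 0.489, -0.001]
contact_force: [0.5, 0.4, 0.4]
width: 0.0619
gripper_force: 0.0
```

Emit:
drive_tool --pt "0 0 0 -0.8" --pt "0 0 0 -1.6" --pt "0 0 0 -2.1" --pt "0 0 0 -2.35" --pt "0 0 0 -2.35" --pt "0 0 0 -2.35" --pt "0 0 0 -2.35" --pt "0 0 0 -2.35"

```text
clock: 12.45
position: [0.5672, -0.1928, 0.2394]
ee_rot: [-0.0, 0.808, 0.59, -0.0]
contact_force: [0.3, -0.3, 0.0]
width: 0.0623
gripper_force: 0.0
```

```bash
python3 -c "
from h import *
go(.5688,-.1932,.155,72.3)"
```

```text
units [0.   0.07 3.38] turn -0.0 psi 72.3 [ 0.5672 -0.1928  0.2394] 12.45
```

Emit:
drive_tool --pt "0 0.05 0.4 0" --pt "0 0.05 1 0" --pt "0 0.05 1.6 0" --pt "0 0.05 2.2 0" --pt "0 0.05 2.8 0" --pt "0 0.05 3.2 0" --pt "0 0.05 3.4 0" --pt "0 0.05 3.4 0"

```text
clock: 13.12
position: [0.5679, -0.1929, 0.1535]
ee_rot: [-0.001, 0.807, 0.59, -0.001]
contact_force: [0.5, -0.0, -0.7]
width: 0.0616
gripper_force: 0.0
```

Emit:
drive_tool --pt "0 0 0 0" --pt "0 0 0 0" --pt "0 0 0 0" --pt "0 0 0 0" --pt "0 0 0 0" --pt "0 0 0 0" --pt "0 0 0 0" --pt "0 0 0 0" --grip 25 --newtons 50

```text
clock: 13.78
position: [0.5688, -0.1934, 0.1562]
ee_rot: [0.001, 0.807, 0.59, 0.0]
contact_force: [-1.9, 0.1, 6.0]
width: 0.0374
gripper_force: 56.9
```

Gripped. Next I turn it clockwise by about 65 degrees, gently.

Emit:
drive_tool --pt "0 0 0 0.1" --pt "0 0 0 0.3" --pt "0 0 0 0.6" --pt "0 0 0 1" --pt "0 0 0 1.4" --pt "0 0 0 1.8" --pt "0 0 0 2.2" --pt "0 0 0 2.6"

```text
clock: 14.45
position: [0.5686, -0.1933, 0.1561]
ee_rot: [0.0, 0.88, 0.474, 0.0]
contact_force: [-2.7, 1.5, 5.6]
width: 0.0375
gripper_force: 57.1
```

Emit:
drive_tool --pt "0 0 0 0.4" --pt "0 0 0 0.8" --pt "0 0 0 1.2" --pt "0 0 0 1.6" --pt "0 0 0 2" --pt "0 0 0 2.4" --pt "0 0 0 2.8" --pt "0 0 0 3.2"

```text
clock: 15.12
position: [0.5685, -0.1932, 0.1562]
ee_rot: [0.0, 0.947, 0.321, 0.0]
contact_force: [-3.2, 1.0, 6.1]
width: 0.0374
gripper_force: 57.1
```

Emit:
drive_tool --pt "0 0 0 0.4" --pt "0 0 0 0.8" --pt "0 0 0 1.2" --pt "0 0 0 1.6" --pt "0 0 0 2" --pt "0 0 0 2.4" --pt "0 0 0 2.8" --pt "0 0 0 3.2"

```text
clock: 15.78
position: [0.5684, -0.193, 0.1561]
ee_rot: [0.0, 0.987, 0.158, 0.0]
contact_force: [-2.7, 1.8, 6.3]
width: 0.0373
gripper_force: 57.1
```

Emit:
drive_tool --pt "0 0 0 0.4" --pt "0 0 0 0.8" --pt "0 0 0 1.2" --pt "0 0 0 1.5" --pt "0 0 0 1.7" --pt "0 0 0 1.8" --pt "0 0 0 1.9" --pt "0 0 0 1.9"

```text
clock: 16.45
position: [0.5684, -0.1929, 0.1561]
ee_rot: [-0.0, 0.998, 0.06, 0.0]
contact_force: [-3.0, 2.0, 6.0]
width: 0.0373
gripper_force: 57.1
```

Emit:
drive_tool --pt "0 0 0 0" --pt "0 0 0 0" --pt "0 0 0 0" --pt "0 0 0 0" --pt "0 0 0 0" --pt "0 0 0 0" --pt "0 0 0 0" --pt "0 0 0 0"

```text
clock: 17.12
position: [0.5684, -0.1929, 0.1561]
ee_rot: [-0.0, 0.998, 0.06, 0.0]
contact_force: [-2.9, 2.1, 5.4]
width: 0.0375
gripper_force: 57.1
```

```bash
python3 -c "
from h import *
go(.5688,-.1934,.155,7)
a,d=eyes.get_image('side');b,d=eyes.get_image('top')
f=lambda i:cv2.resize(i,(400,480),interpolation=2)
cv2.imwrite('pics/c5.png',np.hstack([f(a[190:286,260:340]),f(b[160:256,340:420])])[:,:,::-1])"
```

```text
units [0.01 0.02 0.05] turn -0.02 psi 6.9 [ 0.5684 -0.1929  0.1561] 17.1167
```

View pics/c5.png

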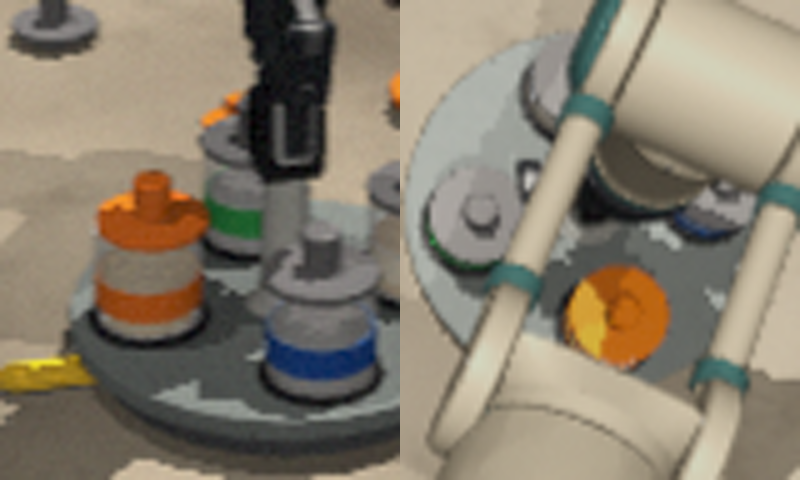

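The lid is seated on the jar in line with the pointer: knob top at (152,178) in the side half and (227,308) in the top half. I check this in numbers.

Run:
```python
from h import *
q=lambda x,y,u,v:((x+.5)/5-.5+u,(y+.5)/5-.5+v)
ax=np.array([.5687,-.1932])
X,e=tri(q(227,308,340,160),q(152,178,260,190));print("knob",X.round(4),e)
ang=lambda p:np.degrees(np.arctan2(*(p[:2]-ax)[::-1]))%360
b=onz("side",q(320,226,260,190),.124);g=onz("top",q(82,208,340,160),.124)
print("jar from knob",ang(X),"from blue",ang(b)-90,"from green",ang(g)+90)
for p in((146,428),(240,420)):
    s=onz("side",sc(*p),.009);print("ptr side",s.round(4),ang(s))
for p in((382.5,247),(381.5,240),(383,250)):
    s=onz("top",p,.009);print("ptr top",s.round(4),ang(s))
```

```text
knob [ 0.4929 -0.2054  0.1242] [array([-0. ,  0.4]), array([ 0.3, -0. ])]
jar from knob 189.16390552544593 from blue 186.68182406783274 from green 187.31258398692097
ptr side [ 0.4005 -0.2184  0.009 ] 188.51278946983487
ptr side [ 0.4535 -0.2161  0.009 ] 191.24351908282435
ptr top [ 0.4151 -0.2114  0.009 ] 186.7558555351284
ptr top [ 0.4389 -0.2086  0.009 ] 186.78393318419893
ptr top [ 0.405  -0.2128  0.009 ] 186.82996631995192
```

The jar is at about 187.5° and the pointer at about 187°, well inside the 7° tolerance. I hand the job in.

```bash
python3 -c "
from rig import order
print(order.sign_off())"
```

```text
the job is handed in; nothing more can be done
None
```

Job handed in, with no verdict returned: by my last measurements the orange lid is seated and released, its jar is within about 2° of the pointer line, and the gripper is holding the handle still with about 57 N.

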